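# Band change at the radio desk: isolate, swap coils, clear the bonding straps, back on air

### The job

Change the band at this radio desk: first pull the red knob of the antenna isolator fully out, then exchange the two coils so that each stands upright and centred on the ring of its own colour (the grey ring is free for parking), and lay every copper strap that is on the black amplifier flat in the yellow tray; the straps are too thin to pick up from the lid, so slide each one until it hangs over the lid's edge and take it there. Only when all that is done, with the knob still out, push the knob fully home again, and do not disturb the mug, the green jar, the tape roll or the screwdriver.

Things in the scene. Friction and masses are not known exactly. Their poses are not given: they have to be found in the camera images.
- isolator (a joint): pull knob of the antenna isolator: 0 = fully home, 0.034 (m) = fully out. It slides level along the box's -x axis (towards the robot, roughly) and is detented: it takes about 7 N to leave either end, less and less towards mid-travel, beyond which it snaps to the other end and stays there.
- knob_center (a point): centre of the isolator's red knob, a cylinder 30 mm in diameter and 22 mm long, 60 mm above the desk, its axis along the box's x; it moves with the knob. Home, the knob's inner face stands 19 mm off the box's front (a 10 mm stem between). Axes as those of the box.
- iso_box: antenna isolator, a grey steel box fixed to the desk, 100 (x) x 120 (y) x 85 mm high; origin at the centre of its underside; the knob sticks out of its -x face, which faces the robot.
- amp: black amplifier fixed to the desk, 220 (x) x 300 (y) x 65 mm high, with a flat smooth lid that carries the copper straps; origin at the centre of its underside; its -x face looks to the robot and the desk is free in front of it.
- amp_edge (a point): middle of the amplifier lid's upper front edge, 65 mm above the desk; the edge runs along the amplifier's y, the lid lies on the +x side, free air on the -x side.
- seat_red: centre of the red painted ring (90 mm outer, 76 mm inner diameter, flat) on the white coil deck, 10 mm above the desk; the three rings lie in one row 110 mm apart, in an order that varies.
- seat_blue: centre of the blue painted ring, likewise.
- seat_grey: centre of the grey painted ring, likewise; free at the start, for parking.
- deck: white coil deck, a fixed plate 350 (x) x 130 (y) x 10 mm; origin at the centre of its underside; the rings lie along its x.
- tray_in (a point): centre of the inner floor of the yellow tray (fixed; outside 160 x 140 x 22 mm high, walls and floor 5 mm thick; x along its long side); the floor is 5 mm above the desk.
- coil_red: red plug-in coil, 220 to 400 g, standing: black base 64 mm in diameter and 10 mm high, copper-wound red body 52 mm in diameter up to 50 mm, and on top a red grip 28 mm in diameter from 50 to 76 mm; origin at the centre of its underside, z up. Starts on the other colour's ring.
- coil_blue: blue plug-in coil, 220 to 400 g, standing: black base 64 mm in diameter and 10 mm high, copper-wound blue body 52 mm in diameter up to 50 mm, and on top a blue grip 28 mm in diameter from 50 to 76 mm; origin at the centre of its underside, z up. Starts on the other colour's ring.
- strap1: flat copper strap, 110 (x) x 32 (y) x 2.5 mm, 75 g; origin at the centre of its underside. Starts on the lid, its x within 0.3 rad of square to the front edge; can be dragged by pressing on it with closed fingertips (6 to 20 N), overhangs safely while its centre stays on the lid, and can then be gripped across its 32 mm width from above. One or two of the three are present.
- strap2: flat copper strap, 110 (x) x 32 (y) x 2.5 mm, 75 g; origin at the centre of its underside. Starts on the lid, its x within 0.3 rad of square to the front edge; can be dragged by pressing on it with closed fingertips (6 to 20 N), overhangs safely while its centre stays on the lid, and can then be gripped across its 32 mm width from above. One or two of the three are present.
- strap3: flat copper strap, 110 (x) x 32 (y) x 2.5 mm, 75 g; origin at the centre of its underside. Starts on the lid, its x within 0.3 rad of square to the front edge; can be dragged by pressing on it with closed fingertips (6 to 20 N), overhangs safely while its centre stays on the lid, and can then be gripped across its 32 mm width from above. One or two of the three are present.
- mug: bystander: white mug, 80 mm wide, 95 mm high, origin under its centre; leave alone.
- driver: bystander: orange-handled screwdriver lying behind the amplifier, about 200 mm long; leave alone.
- tape: bystander: white tape roll lying flat, 90 mm wide, 20 mm high; leave alone.
- fuse_jar: bystander: green jar, 60 mm wide, 50 mm high; leave alone.

How it is judged:
By the outcome, as a careful person would: the job done as asked, in the order asked, and still so for the second after the job is handed in, with the robot touching nothing.
Of strap1, strap2, strap3 only 1 to 2 are there at a start; the rules pass over those that are not, and their reading is None.
At some moment in a run one of coil_red, coil_blue may be knocked a few centimetres aside while the robot is not near it.
It also fails if it takes over 210 s, if anything falls off the work surface, if the arm or the gripper's body presses on something with over 40 N, if the wrist force passes 120 N, or if a joint passes its speed limit or range.

### The arm

A 6-joint arm with a two-finger parallel gripper is mounted at the origin on the work surface. World frame = base frame: x ahead of the robot, y to its left, z up, the work surface at z = 0. Lengths are in m, angles in rad, forces in N, time in s.
With the tool pointing down it reaches from about 0.35 to 0.775 m from the base axis. Payload 5.5 kg.
Tool frame: the origin (TCP) lies midway between the tips of the shut fingers; the grasp point (between the pads) lies 19 mm behind it; z points along the fingers, y is the line along which they close (so a half turn about z gives the same grasp; the last joint's range is limited). The gripper opens to 85 mm and grips with 20 to 120 N. Pads are 22 mm wide; open, the fingers measure 114 mm over their backs; the gripper's body (76 mm by 85 mm) begins 54 mm behind the grasp point. The pads swing forward as they close: fully open they stand 13 mm farther back than shut.
Start: joints at [1.011, 0.313, 0.046, 1.304, 0, 1.431], TCP at [0.234, 0.525, 0.231] pointing down, gripper open.
Joint ranges: [-2.76, 2.76], [-0.86, 1.69], [-1.03, 1.26], [-2.2, 2.34], [-1.47, 1.5], [-3.14, 3.14]. Speed limits (rad/s): [2.57, 2.57, 3.14, 3.14, 3.14, 3.14].

### API

Orientations are given as a unit quaternion [w, x, y, z].
In Python, from workcell import telemetry, imaging, env gives the robot as it stands. The module is installed in compiled form; this text tells all that it offers.
- The arm moves only by the tool step_arm, never from a script. Its argument "moves" is a list of rows, each a list of 3 entries, a list of its own where there are three numbers: the shift along the tool's x, y, z in mm, then the turn, a rotation vector about the tool's x, y, z in rad, then the finger opening in mm, from 0 to 85.4. A call has 1 to 8 rows; each row is the pose to reach, as a shift and turn from the pose commanded when the call began, along the tool's axes at that moment; what a row does not reach only later rows make up. A row lasts 1/12 s, in which the tool goes at most 41.7 mm and 7.16 degrees, less where a joint would pass 70% of its speed; a pose out of reach is approached as far as the arm can. A call with a gripper value outside its range is refused whole. The fingers move at their own pace and stop on an object; "grip_force" is the grip in N (left out, the last holds). Time passes only in rows, so rows that repeat a pose let the fingers close. It gives the time, the measured TCP pose, the force, the opening and the grip force at its end, in the units of the state.
- telemetry.get_state(): the state, without advancing time (a new reading comes with each control period).
- imaging.read_camera(name): name is "scene" or "side" or "wrist"; returns the picture (384x512x3 uint8, red, green, blue); there is no depth.
- imaging.camera_params(name): a dict with "camera_matrix" (3x3 intrinsics, pixels), "pose" (4x4, takes a point from camera to world coordinates). Camera axes: x right, y up, looking along -z (the intrinsics and any distortion apply to the point x, -y, -z); pixel columns grow to the right and rows downward; lengths in m; the calibration is good to about 2 mm. The wrist camera is an equidistant fisheye: a pixel r from the principal point sees the ray r / f radians off the axis. A picture is of the moment at which its call begins: read the wrist's pose just before it. camera_params takes no time and is no camera call; for the wrist camera it gives the pose at the moment of the call.
- env.hand_in(): hands the job in; it is judged then, once.
The state is a dict: "clock": time; "joint_pos": joint angles; "qvel": joint speeds; "tau": joint torques, N m; "tcp_pos": TCP position; "orientation": TCP orientation; "wrist_force": force on the tool from outside, world axes, zero at the start; "ft_torque": the same for the moment, N m; "finger_gap": finger opening in m; "grip_force": force on a finger pad.
Only numpy, scipy, OpenCV 4.12 (cv2) and the standard library are available. Lean on these libraries where they do the work, as an engineer would, in place of code of your own. Each camera call takes 0.05 s, during which the arm holds its last target. There are 200 camera calls.

## Working session

There is one attempt and no reset: what is moved stays moved. The work goes in short steps, Python scripts to look and compute and a tool call to move; the robot and the scene stay as the last step left them, time stands still between calls to the robot, and variables do not carry over. Pictures are saved under pics/ and viewed, at most 14 in all, crops included, and the job is handed in when it is done.

Besides the shell and the picture viewer there is one more tool, called as a command line: name --argument value ..., lists and objects as JSON in quotes. step_arm: Moves the arm, as the interface text tells. Its arguments: {"type":"object","properties":{"moves":{"type":"array"},"grip_force":{"type":"number"}},"required":["moves"]}

```bash
mkdir -p pics; cat > h.py <<'E'
import numpy as np, cv2
from workcell import telemetry, imaging, env
def shot(n,fn=None):
    p=imaging.camera_params(n); im=np.array(imaging.read_camera(n))
    if fn: cv2.imwrite('pics/'+fn,im[:,:,::-1])
    return im,p
def ray(p,u,v,fish=False):
    K=np.array(p['camera_matrix']);T=np.array(p['pose'])
    x=(u-K[0,2])/K[0,0];y=(v-K[1,2])/K[1,1]
    if fish:
        r=np.hypot(x,y); s=np.sin(r)/r if r>1e-9 else 1; d=np.array([x*s,-y*s,-np.cos(r)])
    else: d=np.array([x,-y,-1.])
    return T[:3,3],T[:3,:3]@d
def onz(p,u,v,z,fish=False):
    o,d=ray(p,u,v,fish); return o+d*(z-o[2])/d[2]
def proj(p,X,fish=False):
    K=np.array(p['camera_matrix']);T=np.array(p['pose'])
    c=T[:3,:3].T@(np.array(X)-T[:3,3]); a,b,w=c[0],-c[1],-c[2]
    if fish:
        r=np.hypot(a,b); t=np.arctan2(r,w); a,b,w=a/r*t,b/r*t,1
    return K[0,0]*a/w+K[0,2],K[1,1]*b/w+K[1,2]
E
python3 - <<'E'
from h import *
for n in ['scene','side','wrist']:
    im,p=shot(n,n+'0.png'); print(n,np.round(p['camera_matrix'],1).tolist(),np.round(p['pose'],3).tolist(), [k for k in p])
ims=[cv2.resize(cv2.imread(f'pics/{n}0.png'),(512,384)) for n in ['scene','side']]
s=telemetry.get_state(); print(s)
E
```

```text
scene [[359.0, 0.0, 252.8], [0.0, 359.0, 189.7], [0.0, 0.0, 1.0]] [[-0.404, -0.784, 0.471, 1.031], [0.915, -0.338, 0.222, 0.244], [-0.015, 0.52, 0.854, 0.908], [0.0, 0.0, 0.0, 1.0]] ['camera_matrix', 'pose']
side [[499.0, 0.0, 255.7], [0.0, 499.0, 188.1], [0.0, 0.0, 1.0]] [[0.819, 0.316, -0.478, -0.135], [-0.573, 0.443, -0.689, -0.983], [-0.006, 0.839, 0.544, 0.851], [0.0, 0.0, 0.0, 1.0]] ['camera_matrix', 'pose']
wrist [[297.3, 0.0, 250.5], [0.0, 297.3, 193.0], [0.0, 0.0, 1.0]] [[0.407, -0.871, -0.275, 0.164], [0.913, 0.387, 0.125, 0.557], [-0.003, -0.303, 0.953, 0.373], [0.0, 0.0, 0.0, 1.0]] ['camera_matrix', 'pose']
{'clock': 0.15, 'joint_pos': array([ 1.01139868e+00,  3.13834288e-01,  4.52727268e-02,  1.30359754e+00,
       -8.25832358e-06,  1.43119073e+00]), 'qvel': array([-3.96661216e-04, -1.42941899e-03,  3.55823317e-03,  1.01380147e-03,
        5.56510305e-05,  2.14519582e-04]), 'tau': array([ 2.77734318e-03, -4.81062341e+01,  2.98815876e+01,  1.38343399e-02,
       -9.52648861e-05, -1.42792786e-05]), 'tcp_pos': array([0.23417113, 0.52475565, 0.23062348]), 'orientation': array([-2.29447925e-04,  2.08358155e-01,  9.78052358e-01, -6.41607685e-04]), 'wrist_force': array([-0.32508188,  0.15540046,  0.10523709]), 'ft_torque': array([ 0.01616366, -0.03017007,  0.03176041]), 'grip_force': 0.0, 'finger_gap': 0.08528917885902444}
```

View pics/scene0.png

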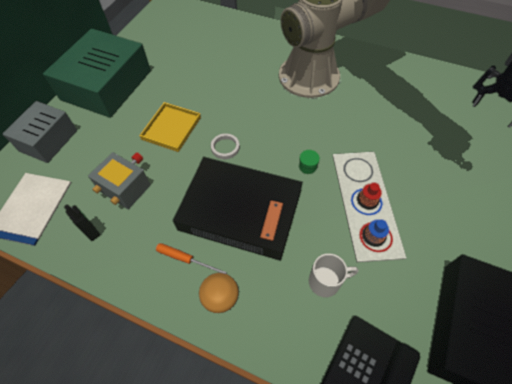

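View pics/side0.png

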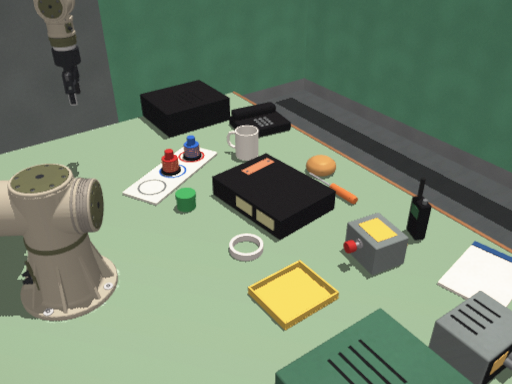

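The scene view shows one strap at (272,220), the knob at (137,158), the tray at (171,127), the red coil on the blue ring at (370,195), the blue coil on the red ring at (377,232), and the free grey ring at (358,169). The side view agrees: knob (352,246), one strap (258,167), tray (293,293).

```bash
python3 - <<'E'
from h import *
P={n:imaging.camera_params(n) for n in ['scene','side']}
I={n:cv2.imread(f'pics/{n}0.png') for n in P}
def blobs(n,lo,hi,amin=15):
    h=cv2.cvtColor(I[n],cv2.COLOR_BGR2HSV)
    m=cv2.inRange(h,np.array(lo),np.array(hi))
    if lo[0]==0 and hi[0]<=6: m|=cv2.inRange(h,np.array([174,lo[1],lo[2]]),np.array([180,255,255]))
    c,_=cv2.findContours(m,cv2.RETR_EXTERNAL,cv2.CHAIN_APPROX_NONE)
    return [x for x in c if cv2.contourArea(x)>=amin]
def cen(c): m=cv2.moments(c);return m['m10']/m['m00'],m['m01']/m['m00']
for n in P:
    for nm,lo,hi in [('red',[0,150,70],[6,255,255]),('blue',[105,130,60],[125,255,255]),('orange',[7,120,90],[18,255,255]),('yellow',[20,150,80],[32,255,255]),('green',[55,150,50],[75,255,255])]:
        for c in blobs(n,lo,hi):
            z={'red':.06,'blue':.06,'orange':.0675,'yellow':.022,'green':.05}[nm]
            u,v=cen(c); print(n,nm,np.round((u,v)),cv2.contourArea(c),cv2.boundingRect(c),'z%.3f'%z,np.round(onz(P[n],u,v,z)[:2],3))
            if nm in('orange','yellow') and cv2.contourArea(c)>200:
                b=cv2.boxPoints(cv2.minAreaRect(c)); print('   box',[np.round(onz(P[n],*q,z)[:2],3).tolist() for q in b])
                a=cv2.approxPolyDP(c,5,True)[:,0]; print('   poly',a.tolist(),[np.round(onz(P[n],*q.astype(float),z)[:2],3).tolist() for q in a])
# amp by hand-ish: black mask in scene
m=cv2.inRange(I['scene'],(0,0,0),(45,45,45)); 
for c in cv2.findContours(m,0,1)[0]:
    x,y,w,h=cv2.boundingRect(c)
    if x>150 and x+w<320 and w>60: a=cv2.approxPolyDP(cv2.convexHull(c),4,True)[:,0]; print('amp',a.tolist(),[np.round(onz(P['scene'],*q.astype(float),.065)[:2],3).tolist() for q in a])
I2=I['scene'][90:270,60:310]; cv2.imwrite('pics/c1.png',cv2.resize(I2,None,fx=3,fy=3,interpolation=2))
E
```

```text
scene red [363. 229.] 19.0 (360, 224, 12, 26) z0.060 [0.561 0.333]
scene red [372. 191.] 218.0 (363, 183, 18, 18) z0.060 [0.439 0.325]
scene red [137. 157.] 50.5 (132, 153, 10, 10) z0.060 [ 0.596 -0.336]
scene blue [ 17. 238.] 172.0 (0, 232, 37, 13) z0.060 [ 0.938 -0.477]
scene blue [379. 228.] 237.0 (369, 220, 19, 18) z0.060 [0.541 0.369]
scene orange [218. 293.] 1142.0 (199, 273, 39, 40) z0.068 [0.858 0.065]
   box [[0.884, 0.007], [0.799, 0.036], [0.831, 0.122], [0.912, 0.091]]
   poly [[226, 274], [213, 274], [200, 287], [200, 300], [211, 311], [224, 311], [236, 299], [236, 284]] [[0.81, 0.062], [0.823, 0.033], [0.863, 0.02], [0.89, 0.034], [0.902, 0.069], [0.89, 0.096], [0.854, 0.109], [0.823, 0.094]]
scene orange [136. 320.] 1348.0 (0, 251, 270, 133) z0.068 [ 0.987 -0.078]
   box [[0.995, -0.481], [0.982, -0.486], [0.982, 0.245], [0.992, 0.244]]
   poly [[0, 251], [220, 365], [269, 383]] [[0.984, -0.485], [0.993, 0.137], [0.982, 0.245]]
scene orange [173. 253.] 300.5 (156, 243, 37, 21) z0.068 [ 0.814 -0.082]
   box [[0.828, -0.128], [0.804, -0.133], [0.8, -0.036], [0.824, -0.03
[... 1929 characters left out ...]
 0.074], [0.872, 0.022], [0.788, -0.069], [0.72, -0.021]]
   poly [[308, 160], [307, 169], [318, 175], [335, 167], [326, 156]] [[0.781, 0.047], [0.743, 0.006], [0.747, -0.04], [0.821, -0.034], [0.844, 0.034]]
side orange [361. 165.] 116.0 (291, 125, 125, 72) z0.068 [ 0.895 -0.071]
side yellow [293. 294.] 3278.5 (249, 261, 89, 69) z0.022 [ 0.406 -0.349]
   box [[0.329, -0.273], [0.544, -0.253], [0.489, -0.417], [0.3, -0.422]]
   poly [[300, 261], [249, 287], [285, 329], [337, 297]] [[0.492, -0.27], [0.337, -0.272], [0.328, -0.42], [0.483, -0.415]]
amp [[203, 158], [301, 182], [280, 259], [177, 228], [174, 218]] [[0.525, -0.152], [0.49, 0.138], [0.722, 0.167], [0.751, -0.109], [0.729, -0.131]]
```

View pics/c1.png

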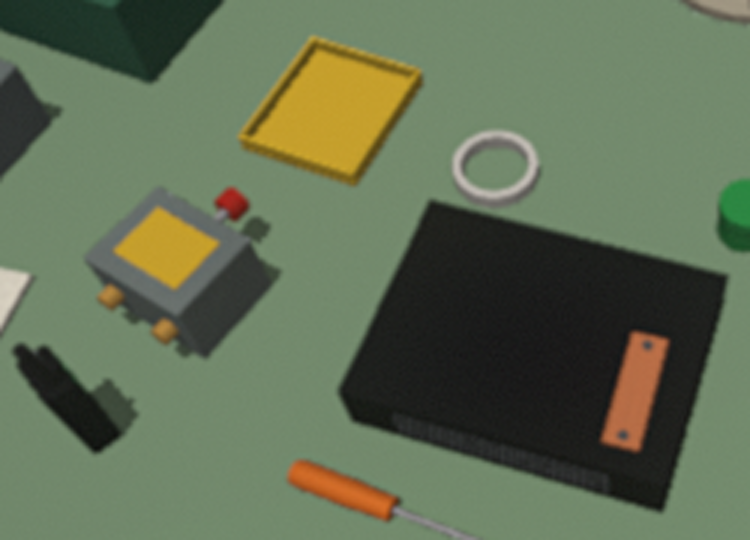

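```bash
cat >> h.py <<'E'
from scipy.spatial.transform import Rotation as R
def plan(x,y,z,az):
    """shift(mm) and rotvec in tool axes to reach TCP xyz, tool down, tool-x azimuth az"""
    s=telemetry.get_state(); q=s['orientation']; Rc=R.from_quat([q[1],q[2],q[3],q[0]])
    c,n=np.cos(az),np.sin(az); Rt=R.from_matrix(np.array([[c,n,0],[n,-c,0],[0,0,-1.]]))
    d=Rc.inv().apply(np.array([x,y,z])-s['tcp_pos'])*1000
    rv=(Rc.inv()*Rt).as_rotvec()
    print('PLAN shift',np.round(d,1).tolist(),'turn',np.round(rv,3).tolist(),'t',round(s['clock'],2),'tcp',np.round(s['tcp_pos'],4))
E
python3 - <<'E'
from h import *
P={n:imaging.camera_params(n) for n in ['scene','side']}
I={n:cv2.imread(f'pics/{n}0.png') for n in P}
q=np.array([onz(P['scene'],*map(float,u),.085)[:2] for u in [(111,160),(98,173),(118,185),(132,171)]])
print('label',q.round(3).tolist(),q.mean(0))
e=(q[1]-q[0]+q[2]-q[3]); print('iso yaw',np.arctan2(e[1],e[0]), np.arctan2(-(q[2]-q[1]+q[3]-q[0])[0],(q[2]-q[1]+q[3]-q[0])[1]))
def tri(a,b):
    o1,d1=ray(P['scene'],*a);o2,d2=ray(P['side'],*b)
    A=np.c_[d1,-d2];t=np.linalg.lstsq(A,o2-o1,rcond=None)[0];return ((o1+t[0]*d1+o2+t[1]*d2)/2).round(4),np.linalg.norm(o1+t[0]*d1-o2-t[1]*d2).round(4)
print('knob',tri((137,157),(350,246)))
h=cv2.cvtColor(I['scene'],cv2.COLOR_BGR2HSV)
m=cv2.inRange(h,np.array([0,0,115]),np.array([180,70,255])); m=cv2.morphologyEx(m,3,np.ones((9,9)))
for c in cv2.findContours(m,0,1)[0]:
    if cv2.contourArea(c)>150:
        a=cv2.approxPolyDP(cv2.convexHull(c),6,True)[:,0]; M=cv2.moments(c);print(cv2.boundingRect(c),[np.round(onz(P['scene'],*p.astype(float),.01)[:2],3).tolist() for p in a],np.round(onz(P['scene'],M['m10']/M['m00'],M['m01']/M['m00'],.01)[:2],3))
plan(.58,-.33,.20,np.pi)
E
```

```text
label [[0.647, -0.381], [0.699, -0.388], [0.709, -0.314], [0.655, -0.304]] [ 0.67747691 -0.34683308]
iso yaw -0.15123126875680468 -0.12521021995571055
knob (array([ 0.5968, -0.3335,  0.0627]), np.float64(0.0009))
(288, 0, 69, 29) [[-0.511, 0.032], [-0.241, -0.112], [-0.345, -0.217], [-0.415, -0.202]] [-0.376 -0.101]
(0, 0, 512, 384) [[0.713, -0.795], [-0.168, -0.8], [-0.279, -0.529], [-0.231, 0.612], [-0.13, 0.674], [0.495, 0.712], [0.819, 0.606], [0.983, 0.235], [0.981, -0.535]] [0.543 0.047]
PLAN shift [-664.2, -639.5, 31.4] turn [-0.001, -0.0, -0.42] t 0.15 tcp [0.2342 0.5248 0.2306]
```

step_arm --moves '[[[-220,-212,20],[0,0,0],85],[[-220,-212,20],[0,0,0],85],[[-220,-212,20],[0,0,0],85],[[-220,-212,20],[0,0,0],85],[[-220,-212,20],[0,0,0],85],[[-220,-212,20],[0,0,0],85],[[-220,-212,20],[0,0,0],85],[[-220,-212,20],[0,0,0],85]]' --grip_force 60

```text
clock: 0.82
tcp_pos: [0.3495, 0.238, 0.2108]
orientation: [0.0, 0.21, 0.978, -0.001]
wrist_force: [0.1, 0.0, -0.4]
finger_gap: 0.085
grip_force: 0.0
```

step_arm --moves '[[[-220,-212,10],[0,0,0],85],[[-220,-212,10],[0,0,0],85],[[-220,-212,10],[0,0,0],85],[[-220,-212,10],[0,0,0],85],[[-220,-212,10],[0,0,0],85],[[-220,-212,10],[0,0,0],85],[[-220,-212,10],[0,0,0],85],[[-220,-212,10],[0,0,0],85]]'

```text
clock: 1.48
tcp_pos: [0.4652, -0.0461, 0.201]
orientation: [0.001, 0.211, 0.978, -0.001]
wrist_force: [0.5, -0.2, -0.4]
finger_gap: 0.0852
grip_force: 0.0
```

```bash
python3 - <<'E'
from h import *
plan(.597,-.334,.16,np.pi-.145)
E
```

```text
PLAN shift [-238.6, -208.1, 41.6] turn [-0.001, 0.002, -0.279] t 1.48 tcp [ 0.4652 -0.0461  0.201 ]
```

step_arm --moves '[[[-220,-190,20],[0,0,-0.28],85],[[-220,-190,20],[0,0,-0.28],85],[[-220,-190,20],[0,0,-0.28],85],[[-220,-190,20],[0,0,-0.28],85],[[-220,-190,20],[0,0,-0.28],85],[[-220,-190,20],[0,0,-0.28],85],[[-220,-190,20],[0,0,-0.28],85],[[-220,-190,20],[0,0,-0.28],85]]'

```text
clock: 2.15
tcp_pos: [0.5885, -0.3108, 0.1777]
orientation: [-0.0, 0.072, 0.997, -0.001]
wrist_force: [-0.3, 0.4, 0.3]
finger_gap: 0.0849
grip_force: 0.0
```

```bash
python3 - <<'E'
from h import *
im,p=shot('wrist','w1.png')
h=cv2.cvtColor(im,cv2.COLOR_RGB2HSV)
m=cv2.inRange(h,np.array([0,150,60]),np.array([6,255,255]))|cv2.inRange(h,np.array([174,150,60]),np.array([180,255,255]))
for c in cv2.findContours(m,0,1)[0]:
    if cv2.contourArea(c)>60:
        x,y,w,hh=cv2.boundingRect(c);b=cv2.minAreaRect(c); print('red',(x,y,w,hh),b,onz(p,b[0][0],b[0][1],.068,True).round(4)); 
        print([np.round(onz(p,*q.astype(float),.068,True)[:2],3).tolist() for q in cv2.boxPoints(b)])
plan(.597,-.334,.16,np.pi-.145)
E
```

```text
red (213, 184, 31, 30) ((228.0, 198.5), (29.0, 30.0), 90.0) [ 0.5933 -0.3313  0.068 ]
[[0.578, -0.342], [0.582, -0.316], [0.609, -0.32], [0.605, -0.347]]
PLAN shift [-13.4, -24.5, 18.2] turn [0.001, -0.002, 0.001] t 2.2 tcp [ 0.5873 -0.3079  0.1782]
```

View pics/w1.png

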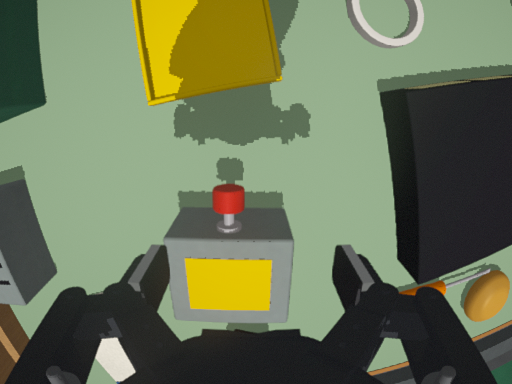

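step_arm --moves '[[[-10,-23,20],[0,0,0],70],[[-10,-23,60],[0,0,0],70],[[-10,-23,100],[0,0,0],70],[[-10,-23,138],[0,0,0],70],[[-10,-23,138],[0,0,0],70],[[-10,-23,138],[0,0,0],10],[[-10,-23,138],[0,0,0],10],[[-10,-23,138],[0,0,0],10]]' --grip_force 60

```text
clock: 2.87
tcp_pos: [0.5954, -0.3301, 0.0471]
orientation: [0.002, 0.07, 0.998, -0.002]
wrist_force: [-6.6, -15.9, 3.6]
finger_gap: 0.034
grip_force: 10.0
```

step_arm --moves '[[[0,0,0],[0,0,0],10],[[0,0,0],[0,0,0],10],[[0,0,0],[0,0,0],10],[[0,0,0],[0,0,0],10]]'

```text
clock: 3.2
tcp_pos: [0.5951, -0.3327, 0.0479]
orientation: [0.002, 0.071, 0.997, -0.004]
wrist_force: [-3.5, -6.8, 1.5]
finger_gap: 0.0281
grip_force: 59.0
```

```bash
python3 - <<'E'
from h import *
plan(.594,-.333,.04,np.pi-.145)
shot('side','s1.png'); im=cv2.imread('pics/s1.png')[190:310,290:410]; cv2.imwrite('pics/s1c.png',cv2.resize(im,None,fx=4,fy=4))
E
```

```text
PLAN shift [1.1, -0.3, 7.9] turn [-0.008, 0.005, 0.003] t 3.2 tcp [ 0.5951 -0.3327  0.0479]
```

View pics/s1c.png

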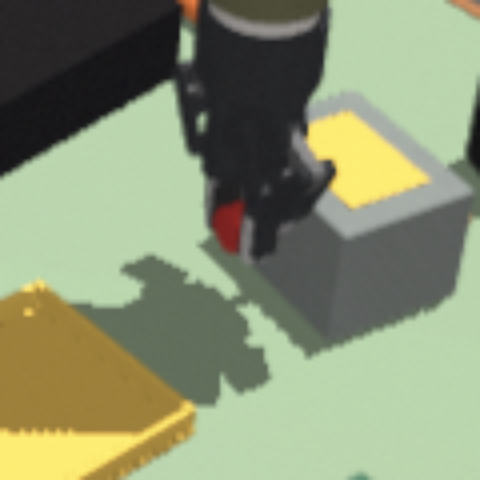

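The knob is between the pads (red visible at 230,225 of the crop). I pull it along tool +x now.

step_arm --moves '[[[8,0,0],[0,0,0],10],[[16,0,0],[0,0,0],10],[[24,0,0],[0,0,0],10],[[30,0,0],[0,0,0],10],[[36,0,0],[0,0,0],10],[[38,0,0],[0,0,0],10],[[38,0,0],[0,0,0],10],[[38,0,0],[0,0,0],10]]'

```text
clock: 3.92
tcp_pos: [0.5613, -0.3277, 0.048]
orientation: [0.006, 0.07, 0.998, -0.004]
wrist_force: [8.6, -6.2, -5.2]
finger_gap: 0.0283
grip_force: 60.9
```

step_arm --moves '[[[0,0,0],[0,0,0],10],[[-3,0,0],[0,0,0],70],[[-3,0,0],[0,0,0],70],[[-3,0,0],[0,0,0],70],[[-3,0,0],[0,0,0],70],[[-3,0,-40],[0,0,0],70],[[-3,0,-80],[0,0,0],70],[[-3,0,-120],[0,0,0],70]]'

```text
clock: 4.58
tcp_pos: [0.5579, -0.323, 0.1642]
orientation: [-0.001, 0.07, 0.998, 0.001]
wrist_force: [0.3, -1.5, 1.3]
finger_gap: 0.07
grip_force: 0.0
```

```bash
python3 - <<'E'
from h import *
im,p=shot('side','s2.png')
h=cv2.cvtColor(im,cv2.COLOR_RGB2HSV)
m=cv2.inRange(h,np.array([0,150,60]),np.array([6,255,255]))|cv2.inRange(h,np.array([174,150,60]),np.array([180,255,255]))
for c in cv2.findContours(m,0,1)[0]:
    if cv2.contourArea(c)>20:
        x,y,w,hh=cv2.boundingRect(c); print('red',(x,y,w,hh),onz(p,x+w/2,y+hh/2,.06).round(4))
plan(.5,.1,.2,np.pi)
im,p=shot('wrist','w2.png')
E
```

```text
red (333, 245, 12, 12) [ 0.5637 -0.3293  0.06  ]
red (162, 149, 16, 24) [0.4283 0.3074 0.06  ]
PLAN shift [119.8, 412.8, -29.1] turn [-0.006, 0.01, -0.14] t 4.63 tcp [ 0.5614 -0.3256  0.1744]
```

View pics/w2.png

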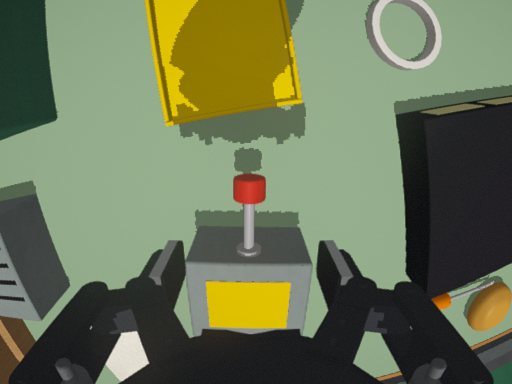

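The knob is out: now at side (339,251), 34 mm towards the robot, with a long stem visible in the wrist view at (249,220). On to the coils.

step_arm --moves '[[[90,300,-75],[0,0,0],85],[[90,300,-75],[0,0,0],85],[[90,300,-75],[0,0,0],85],[[90,300,-75],[0,0,0],85],[[90,300,-75],[0,0,0],85],[[90,300,-75],[0,0,0],85],[[90,300,-75],[0,0,0],85],[[90,300,-75],[0,0,0],85]]'

```text
clock: 5.35
tcp_pos: [0.5102, -0.0113, 0.2393]
orientation: [0.0, 0.069, 0.998, 0.0]
wrist_force: [0.2, 0.3, -0.3]
finger_gap: 0.085
grip_force: 0.0
```

step_arm --moves '[[[95,300,0],[0,0,0],85],[[95,300,0],[0,0,0],85],[[95,300,0],[0,0,0],85],[[95,300,0],[0,0,0],85],[[95,300,0],[0,0,0],85],[[95,300,0],[0,0,0],85],[[95,300,0],[0,0,0],85],[[95,300,0],[0,0,0],85]]'

```text
clock: 6.02
tcp_pos: [0.4576, 0.2996, 0.2383]
orientation: [-0.0, 0.068, 0.998, 0.001]
wrist_force: [0.6, -0.4, -0.7]
finger_gap: 0.085
grip_force: 0.0
```

```bash
python3 - <<'E'
from h import *
plan(.46,.3,.25,np.pi)
im,p=shot('wrist','w3.png'); np.save('w3p.npy',p)
E
```

```text
PLAN shift [-2.3, 0.7, -11.7] turn [0.001, -0.0, -0.137] t 6.02 tcp [0.4576 0.2996 0.2383]
```

View pics/w3.png

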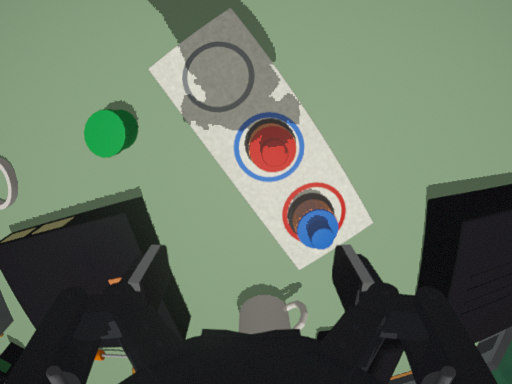

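Clear view: grey ring (218,76), blue ring (269,147) carrying the red coil, red ring (313,212) carrying the blue coil; jar (105,133), mug (265,312).

```bash
cat >> h.py <<'E'
from scipy.optimize import least_squares
def cfit(X,r=None):
    f=lambda q:np.hypot(X[:,0]-q[0],X[:,1]-q[1])-(q[2])
    s=least_squares(f,[*X.mean(0),.04],loss='soft_l1',f_scale=.002).x; return s.round(4)
def hsv(im): return cv2.cvtColor(im,cv2.COLOR_RGB2HSV)
def redm(h,s=150,v=50): return cv2.inRange(h,np.array([0,s,v]),np.array([7,255,255]))|cv2.inRange(h,np.array([172,s,v]),np.array([180,255,255]))
def bluem(h,s=130,v=50): return cv2.inRange(h,np.array([100,s,v]),np.array([125,255,255]))
def pts(p,m,z,roi):
    x0,y0,x1,y1=roi; y,x=np.nonzero(m[y0:y1,x0:x1]); return np.array([onz(p,a+x0+.0,b+y0+.0,z,True)[:2] for a,b in zip(x,y)])
E
python3 - <<'E'
from h import *
im=cv2.imread('pics/w3.png')[:,:,::-1].copy();p=np.load('w3p.npy',allow_pickle=True).item(); h=hsv(im)
def comps(m,amin=80):
    n,l,st,c=cv2.connectedComponentsWithStats(m)
    return [(i,st[i].tolist(),c[i].round(1).tolist()) for i in range(1,n) if st[i,4]>amin]
R_,B=redm(h),bluem(h)
print('R',comps(R_));print('B',comps(B))
for u,v in [(269,118),(313,187),(185,76),(273,147),(322,237),(319,228)]: print((u,v),h[v,u])
E
```

```text
R [(1, [249, 126, 47, 46, 1552], [272.2, 148.9]), (2, [283, 183, 62, 57, 467], [310.2, 204.4])]
B [(1, [235, 113, 69, 68, 739], [268.4, 145.3]), (2, [297, 210, 41, 39, 1219], [317.6, 228.9])]
(269, 118) [103  20  89]
(313, 187) [  8  57 210]
(185, 76) [ 90   4 133]
(273, 147) [  2 178 204]
(322, 237) [106 183 194]
(319, 228) [110 152 114]
```

```bash
python3 - <<'E'
from h import *
im=cv2.imread('pics/w3.png')[:,:,::-1].copy();p=np.load('w3p.npy',allow_pickle=True).item(); h=hsv(im)
def comp(m,i):
    n,l,st,c=cv2.connectedComponentsWithStats(m); k=[j for j in range(1,n) if st[j,4]>80][i]; return (l==k).astype(np.uint8)
full=(0,0,512,384)
R_,B=redm(h),bluem(h)
sb=cfit(pts(p,comp(B,0),.01,full)); sr=cfit(pts(p,comp(R_,1),.01,full))
print('seat_blue',sb,'seat_red',sr)
# grey ring: dark low-sat pixels in annulus roi
g=cv2.inRange(h,np.array([0,0,30]),np.array([180,60,75])); 
X=pts(p,g,.01,(180,38,258,116)); c=2*sb[:2]-sr[:2]; X=X[abs(np.hypot(*(X-c).T)-.0415)<.012]; sg=cfit(X); print('seat_grey',sg,len(X),'expect',c, np.hypot(*(sg-sb)[:2]),np.hypot(*(sr-sb)[:2]))
print('deck yaw',np.arctan2(*(sr-sb)[:2][::-1]))
for n,m in (('red',comp(R_,0)),('blue',comp(B,1))):
    k=cv2.convexHull(cv2.findContours(m,0,1)[0][0])[:,0].astype(float)
    print(n,cfit(np.array([onz(p,*q,.06,True)[:2] for q in k])))
    hv=((m>0)&(h[:,:,1]>165)&(h[:,:,2]>165)).astype(np.uint8); hv=cv2.morphologyEx(hv,2,np.ones((3,3)))
    k=max(cv2.findContours(hv,0,1)[0],key=cv2.contourArea)[:,0].astype(float); print('  bright',cfit(np.array([onz(p,*q,.086,True)[:2] for q in k])))
plan(*sb[:2],.16,np.pi+np.arctan2(*(sr-sb)[:2][::-1]))
E
```

```text
seat_blue [0.4409 0.3261 0.0414] seat_red [0.5382 0.377  0.0413]
seat_grey [0.3602 0.2903 0.0639] 21 expect [0.3436 0.2752] 0.08828437007760773 0.10980938029148511
deck yaw 0.4819754954431028
red [0.4349 0.3275 0.0251]
  bright [0.436  0.3254 0.0182]
blue [0.5384 0.3711 0.0255]
  bright [0.5263 0.3669 0.02  ]
PLAN shift [19.4, 21.6, 78.2] turn [0.003, -0.0, -0.616] t 6.07 tcp [0.4572 0.3019 0.2381]
```

step_arm --moves '[[[24,22,70],[0,0,-0.616],70],[[24,22,70],[0,0,-0.616],70],[[24,22,70],[0,0,-0.616],70],[[24,22,70],[0,0,-0.616],70],[[24,22,70],[0,0,-0.616],70],[[24,22,70],[0,0,-0.616],70],[[24,22,100],[0,0,-0.616],70],[[24,22,120],[0,0,-0.616],70]]'

```text
clock: 6.73
tcp_pos: [0.4391, 0.3212, 0.1181]
orientation: [0.001, -0.234, 0.972, 0.0]
wrist_force: [0.0, -0.3, -1.1]
finger_gap: 0.07
grip_force: 0.0
```

```bash
python3 - <<'E'
from h import *
plan(.436,.327,.063,np.pi+.482)
im,p=shot('wrist','w4.png'); h=hsv(im)
p3=np.load('w3p.npy',allow_pickle=True).item(); print('grey px',onz(p3,218,76,.01,True))
n,l,st,c=cv2.connectedComponentsWithStats(redm(h))
for j in range(1,n):
    if st[j,4]>80: print(st[j],c[j].round(1))
n,l,st,c=cv2.connectedComponentsWithStats(bluem(h))
for j in range(1,n):
    if st[j,4]>80: print(st[j],c[j].round(1))
print(proj(p,[.436,.327,.086],True),proj(p,[.436,.327,.06],True))
E
```

```text
PLAN shift [0.3, 6.6, 55.1] turn [0.0, 0.002, -0.01] t 6.73 tcp [0.4391 0.3212 0.1181]
grey px [0.34335536 0.27601497 0.01      ]
[ 226  175   70   68 3638] [260.3 207.7]
[213 259  84  61 801] [255.8 281.1]
[ 205  144   99   93 1303] [250.3 177.1]
[ 222  302   56   32 1449] [249.4 318.3]
(np.float64(259.76705976676817), np.float64(224.86270085911127)) (np.float64(258.77932064271886), np.float64(210.29064601177618))
```

View pics/w4.png

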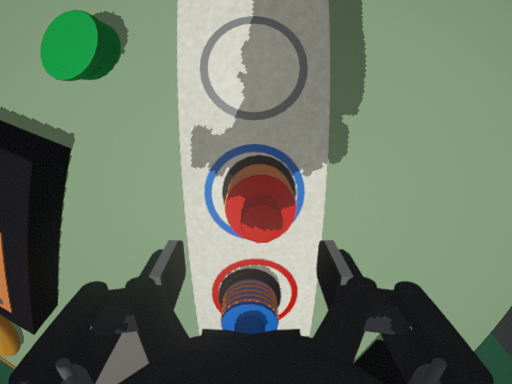

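The red coil body disc is at (261,208), within 2 px of prediction; the grey ring (254,67) is free. Descending.

step_arm --moves '[[[0,7,5],[0,0,0],70],[[0,7,30],[0,0,0],70],[[0,7,55],[0,0,0],70],[[0,7,55],[0,0,0],70],[[0,7,55],[0,0,0],10],[[0,7,55],[0,0,0],10],[[0,7,55],[0,0,0],10],[[0,7,55],[0,0,0],10]]' --grip_force 50

```text
clock: 7.45
tcp_pos: [0.4368, 0.3281, 0.0655]
orientation: [0.002, -0.236, 0.972, 0.0]
wrist_force: [-0.8, -1.1, 4.9]
finger_gap: 0.0264
grip_force: 48.8
```

step_arm --moves '[[[0,0,0],[0,0,0],10],[[0,0,0],[0,0,0],10],[[0,0,-15],[0,0,0],10],[[0,0,-40],[0,0,0],10],[[0,0,-40],[0,0,0],10]]'

```text
clock: 7.87
tcp_pos: [0.4375, 0.3286, 0.1075]
orientation: [0.003, -0.236, 0.972, 0.001]
wrist_force: [0.2, 0.9, -2.7]
finger_gap: 0.0263
grip_force: 50.0
```

```bash
python3 - <<'E'
from h import *
plan(.3436,.2755,.063,np.pi+.482)
im,p=shot('wrist','w5.png'); h=hsv(im); m=redm(h)
n,l,st,c=cv2.connectedComponentsWithStats(m)
for j in range(1,n):
    if st[j,4]>80: print(st[j],c[j].round(1))
s=telemetry.get_state(); t=s['tcp_pos']; print(s['grip_force'],s['finger_gap'],proj(p,t-[0,0,.002],True),proj(p,t+[0,0,.024],True))
E
```

```text
PLAN shift [108.1, -4.2, 43.8] turn [0.0, 0.006, -0.006] t 7.87 tcp [0.4375 0.3286 0.1075]
[ 206  196   90   93 5352] [250.7 238.9]
49.97071444988251 0.026098560974837454 (np.float64(249.14002234590149), np.float64(245.23797249608953)) (np.float64(248.8368491828354), np.float64(270.78326365305355))
```

View pics/w5.png

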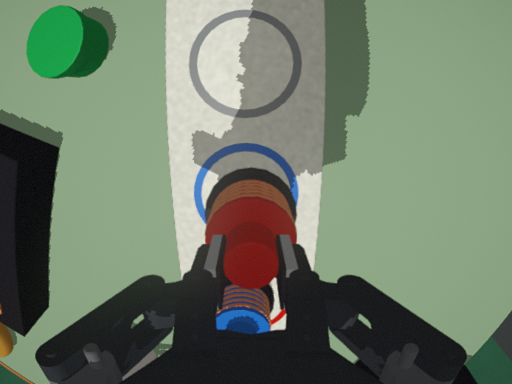

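Held upright, grip top at (250,266) between the pads. Parking on grey.

step_arm --moves '[[[30,0,0],[0,0,0],10],[[60,-2,0],[0,0,0],10],[[90,-4,0],[0,0,0],10],[[107,-4,0],[0,0,0],10],[[107,-4,0],[0,0,0],10],[[107,-4,20],[0,0,0],10],[[107,-4,35],[0,0,0],10],[[107,-4,40],[0,0,0],10]]'

```text
clock: 8.58
tcp_pos: [0.3424, 0.2748, 0.0635]
orientation: [0.0, -0.236, 0.972, -0.0]
wrist_force: [-1.7, -6.4, 26.4]
finger_gap: 0.0264
grip_force: 55.7
```

step_arm --moves '[[[0,0,0],[0,0,0],10],[[0,0,0],[0,0,0],10],[[0,0,0],[0,0,0],60],[[0,0,0],[0,0,0],60],[[0,0,0],[0,0,0],60],[[0,0,-30],[0,0,0],60],[[0,0,-70],[0,0,0],60],[[0,0,-90],[0,0,0],60]]'

```text
clock: 9.25
tcp_pos: [0.343, 0.2754, 0.1563]
orientation: [0.001, -0.236, 0.972, 0.0]
wrist_force: [0.9, 0.0, 0.6]
finger_gap: 0.0599
grip_force: 0.0
```

```bash
python3 - <<'E'
from h import *
plan(.5385,.372,.15,np.pi+.482)
im,p=shot('wrist','w6.png'); h=hsv(im); m=redm(h)
n,l,st,c=cv2.connectedComponentsWithStats(m)
for j in range(1,n):
    if st[j,4]>80: print(st[j],c[j].round(1),onz(p,*c[j],.063,True))
n,l,st,c=cv2.connectedComponentsWithStats(bluem(h))
for j in range(1,n):
    if st[j,4]>80: print(st[j],c[j].round(1),onz(p,*c[j],.063,True))
im,p=shot('scene','sc6.png');h=hsv(im)
for nm,m in (('red',redm(h)),('blue',bluem(h))):
    n,l,st,c=cv2.connectedComponentsWithStats(m)
    for j in range(1,n):
        if st[j,4]>80: print('scene',nm,st[j],c[j].round(1))
E
```

```text
PLAN shift [-218.0, -3.8, 6.8] turn [0.0, 0.003, -0.006] t 9.25 tcp [0.343  0.2754 0.1563]
[ 221  161   60   58 2744] [250.6 189.8] [0.33844348 0.27380285 0.063     ]
[221 316  60  14 212] [250.3 321.2] [0.46526591 0.33899879 0.063     ]
[213 239  76  64 811] [250.9 268. ] [0.40549608 0.30878387 0.063     ]
scene red [352 151  19  24 294] [361.  161.6]
scene blue [369 220  19  18 262] [378.6 228.1]
scene blue [  0 232  37  13 214] [ 17.6 237.8]
```

step_arm --moves '[[[-218,-4,10],[0,0,0],70],[[-218,-4,10],[0,0,0],70],[[-218,-4,10],[0,0,0],70],[[-218,-4,10],[0,0,0],70],[[-218,-4,10],[0,0,0],70],[[-218,-4,10],[0,0,0],70],[[-218,-4,10],[0,0,0],70],[[-218,-4,10],[0,0,0],70]]'

```text
clock: 10.02
tcp_pos: [0.5371, 0.3708, 0.1409]
orientation: [-0.002, -0.236, 0.972, -0.0]
wrist_force: [-0.3, -0.2, 0.0]
finger_gap: 0.0701
grip_force: 0.0
```

```bash
python3 - <<'E'
from h import *
plan(.5385,.372,.064,np.pi+.482)
im,p=shot('wrist','w7.png'); h=hsv(im)
for nm,m in (('red',redm(h)),('blue',bluem(h))):
    n,l,st,c=cv2.connectedComponentsWithStats(m)
    for j in range(1,n):
        if st[j,4]>80: print(nm,st[j],c[j].round(1),onz(p,*c[j],.06,True).round(4))
print(proj(p,[.5385,.372,.06],True))
E
```

```text
PLAN shift [-2.1, 0.4, 76.9] turn [0.0, -0.004, -0.006] t 10.02 tcp [0.5371 0.3708 0.1409]
red [ 210  142   91   86 1101] [258.3 173.4] [0.5143 0.3665 0.06  ]
blue [ 206   24   98   95 1693] [255.   71.5] [0.4465 0.3285 0.06  ]
blue [ 219  171   62   60 2938] [249.6 200.7] [0.5371 0.3707 0.06  ]
(np.float64(250.2649447340376), np.float64(202.84626839196224))
```

step_arm --moves '[[[-1,0,30],[0,0,0],70],[[-1,0,60],[0,0,0],70],[[-1,0,76],[0,0,0],70],[[-1,0,76],[0,0,0],70],[[-1,0,76],[0,0,0],10],[[-1,0,76],[0,0,0],10],[[-1,0,76],[0,0,0],10],[[-1,0,76],[0,0,0],10]]' --grip_force 50

```text
clock: 10.73
tcp_pos: [0.5398, 0.3721, 0.0698]
orientation: [0.002, -0.236, 0.972, 0.0]
wrist_force: [-0.5, 0.3, 4.0]
finger_gap: 0.0262
grip_force: 48.9
```

step_arm --moves '[[[0,0,0],[0,0,0],10],[[0,0,0],[0,0,0],10],[[0,0,-15],[0,0,0],10],[[0,0,-40],[0,0,0],10],[[0,0,-40],[0,0,0],10],[[0,0,-40],[0,0,0],10]]'

```text
clock: 11.23
tcp_pos: [0.5399, 0.3724, 0.1091]
orientation: [0.002, -0.236, 0.972, 0.001]
wrist_force: [-0.1, 0.3, -3.1]
finger_gap: 0.026
grip_force: 49.8
```

```bash
python3 - <<'E'
from h import *
plan(.4409,.3261,.064,np.pi+.482)
im,p=shot('wrist','w8.png'); h=hsv(im);s=telemetry.get_state(); t=s['tcp_pos']
for nm,m in (('red',redm(h)),('blue',bluem(h))):
    n,l,st,c=cv2.connectedComponentsWithStats(m)
    for j in range(1,n):
        if st[j,4]>80: print(nm,st[j],c[j].round(1))
    if nm=='blue':
        X=pts(p,m,.01,(150,20,350,180)); print('ring',cfit(X))
print(s['grip_force'],s['finger_gap'])
E
```

```text
PLAN shift [109.4, 4.2, 44.7] turn [0.0, 0.004, -0.006] t 11.23 tcp [0.5399 0.3724 0.1091]
red [ 205  142  102   81 1168] [261.6 168.9]
blue [ 200   10  111  106 2217] [255.5  62.8]
blue [ 207  194   87   90 5103] [250.2 235.4]
ring [0.4409 0.3262 0.0414]
49.78330850601196 0.02584081750811874
```

View pics/w8.png

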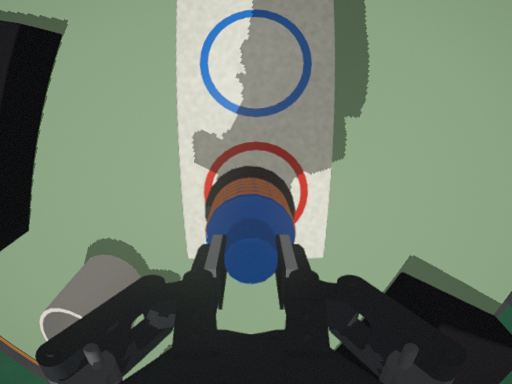

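The blue coil is held upright (top at 251,260); the blue ring is free at (255,63). Placing it there.

step_arm --moves '[[[30,1,0],[0,0,0],10],[[60,3,0],[0,0,0],10],[[90,4,0],[0,0,0],10],[[108,4,0],[0,0,0],10],[[108,4,0],[0,0,0],10],[[108,4,20],[0,0,0],10],[[108,4,35],[0,0,0],10],[[108,4,39],[0,0,0],10]]'

```text
clock: 11.95
tcp_pos: [0.441, 0.325, 0.068]
orientation: [0.0, -0.236, 0.972, -0.001]
wrist_force: [-9.0, -7.8, 37.3]
finger_gap: 0.0255
grip_force: 56.3
```

step_arm --moves '[[[0,0,0],[0,0,0],10],[[0,0,0],[0,0,0],10],[[0,0,0],[0,0,0],60],[[0,0,0],[0,0,0],60],[[0,0,0],[0,0,0],60],[[0,0,-30],[0,0,0],60],[[0,0,-70],[0,0,0],60],[[0,0,-100],[0,0,0],60]]'

```text
clock: 12.62
tcp_pos: [0.4407, 0.3258, 0.1698]
orientation: [-0.0, -0.236, 0.972, 0.0]
wrist_force: [0.5, 0.8, 0.4]
finger_gap: 0.0601
grip_force: 0.0
```

```bash
python3 - <<'E'
from h import *
plan(.3405,.2745,.16,np.pi+.482)
im,p=shot('wrist','w9.png'); h=hsv(im);s=telemetry.get_state(); t=s['tcp_pos']
for nm,m in (('red',redm(h)),('blue',bluem(h))):
    n,l,st,c=cv2.connectedComponentsWithStats(m)
    for j in range(1,n):
        if st[j,4]>80: print(nm,st[j],c[j].round(1),onz(p,*c[j],.06,True).round(4))
im,p=shot('scene','sc9.png');h=hsv(im)
for nm,m in (('red',redm(h)),('blue',bluem(h))):
    n,l,st,c=cv2.connectedComponentsWithStats(m)
    for j in range(1,n):
        if st[j,4]>80: print('scene',nm,st[j],c[j].round(1))
E
```

```text
PLAN shift [112.6, 0.4, 9.8] turn [0.0, -0.0, -0.006] t 12.62 tcp [0.4407 0.3258 0.1698]
red [ 220   33   62   59 2830] [250.6  61.4] [0.3416 0.2753 0.06  ]
red [214 234  74  62 763] [250.7 262.8] [0.5068 0.3607 0.06  ]
blue [ 209  135   84   81 3454] [250.  181.5] [0.4339 0.3224 0.06  ]
scene red [352 151  17  24 241] [359.8 162.5]
scene blue [361 184  21  30 259] [371.5 193.3]
scene blue [  0 232  37  13 215] [ 17.6 237.8]
```

step_arm --moves '[[[40,0,0],[0,0,0],70],[[80,0,0],[0,0,0],70],[[111,0,0],[0,0,0],70],[[111,0,20],[0,0,0],70],[[111,0,50],[0,0,0],70],[[111,0,80],[0,0,0],70],[[111,0,104],[0,0,0],70],[[111,0,104],[0,0,0],70]]' --grip_force 50

```text
clock: 13.38
tcp_pos: [0.3383, 0.2728, 0.0597]
orientation: [-0.004, -0.236, 0.972, -0.001]
wrist_force: [-0.8, -0.7, -0.0]
finger_gap: 0.0696
grip_force: 0.0
```

step_arm --moves '[[[0,0,0],[0,0,0],10],[[0,0,0],[0,0,0],10],[[0,0,0],[0,0,0],10],[[0,0,0],[0,0,0],10],[[0,0,0],[0,0,0],10],[[0,0,-40],[0,0,0],10],[[0,0,-80],[0,0,0],10],[[0,0,-110],[0,0,0],10]]'

```text
clock: 14.05
tcp_pos: [0.3422, 0.2749, 0.177]
orientation: [0.001, -0.236, 0.972, 0.0]
wrist_force: [1.3, 2.4, -3.1]
finger_gap: 0.0264
grip_force: 50.6
```

```bash
python3 - <<'E'
from h import *
plan(.5382,.377,.17,np.pi+.482)
s=telemetry.get_state();print(s['finger_gap'],s['grip_force'])
im,p=shot('wrist','w10.png'); h=hsv(im)
for nm,m in (('red',redm(h)),('blue',bluem(h))):
    n,l,st,c=cv2.connectedComponentsWithStats(m)
    for j in range(1,n):
        if st[j,4]>80: print(nm,st[j],c[j].round(1))
E
```

```text
PLAN shift [-221.0, 0.9, 7.3] turn [0.0, 0.001, -0.006] t 14.05 tcp [0.3422 0.2749 0.177 ]
0.026355028747539165 50.600486397743225
red [ 206  194   90   92 5431] [250.6 235.7]
red [220 309  21  21  96] [227.1 317.8]
red [260 308  23  22 104] [273.5 317.1]
blue [227 277  47  35 953] [249.6 294.3]
```

View pics/w10.png

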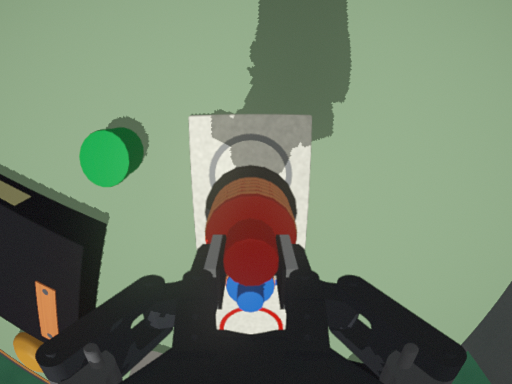

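step_arm --moves '[[[-40,0,-10],[0,0,0],10],[[-80,0,-10],[0,0,0],10],[[-120,0,-10],[0,0,0],10],[[-160,1,-10],[0,0,0],10],[[-195,1,-5],[0,0,0],10],[[-222,1,0],[0,0,0],10],[[-222,1,0],[0,0,0],10],[[-222,1,0],[0,0,0],10]]'

```text
clock: 14.77
tcp_pos: [0.5394, 0.3774, 0.1721]
orientation: [-0.001, -0.236, 0.972, -0.0]
wrist_force: [-0.4, -1.6, -3.0]
finger_gap: 0.0261
grip_force: 50.6
```

```bash
python3 - <<'E'
from h import *
plan(.5382,.377,.067,np.pi+.482)
E
```

```text
PLAN shift [0.9, 0.2, 105.1] turn [-0.0, -0.003, -0.006] t 14.77 tcp [0.5394 0.3774 0.1721]
```

step_arm --moves '[[[0,0,35],[0,0,0],10],[[0,0,70],[0,0,0],10],[[0,0,90],[0,0,0],10],[[0,0,100],[0,0,0],10],[[0,0,104],[0,0,0],10],[[0,0,104],[0,0,0],10],[[0,0,104],[0,0,0],10],[[0,0,104],[0,0,0],60]]'

```text
clock: 15.43
tcp_pos: [0.5404, 0.3783, 0.073]
orientation: [0.002, -0.236, 0.972, 0.001]
wrist_force: [0.2, 0.6, 0.0]
finger_gap: 0.0368
grip_force: 0.0
```

step_arm --moves '[[[0,0,0],[0,0,0],60],[[0,0,0],[0,0,0],60],[[0,0,-30],[0,0,0],60],[[0,0,-60],[0,0,0],60],[[30,0,-100],[0,0,0],60],[[70,0,-140],[0,0,0],60],[[70,0,-140],[0,0,0],60],[[70,0,-140],[0,0,0],60]]'

```text
clock: 16.1
tcp_pos: [0.4764, 0.3456, 0.2169]
orientation: [0.004, -0.236, 0.972, 0.001]
wrist_force: [0.3, 0.3, 0.7]
finger_gap: 0.0599
grip_force: 0.0
```

```bash
python3 - <<'E'
from h import *
im,p=shot('wrist','w11.png'); h=hsv(im)
full=(0,0,512,384)
for nm,m in (('red',redm(h)),('blue',bluem(h))):
    n,l,st,c=cv2.connectedComponentsWithStats(m)
    for j in range(1,n):
        if st[j,4]>80: print(nm,st[j],c[j].round(1),onz(p,*c[j],.06,True).round(4))
plan(.52,.09,.2,np.pi+.12)
E
```

```text
red [ 216  186   68   71 1928] [250. 227.] [0.5285 0.3724 0.06  ]
blue [212  94  75  74 914] [249.2 129.7] [0.4347 0.3231 0.06  ]
blue [ 224  111   50   49 1858] [248.6 134.8] [0.4395 0.3249 0.06  ]
PLAN shift [79.6, -246.9, 13.9] turn [0.001, 0.007, 0.356] t 16.15 tcp [0.4773 0.3459 0.2145]
```

View pics/w11.png

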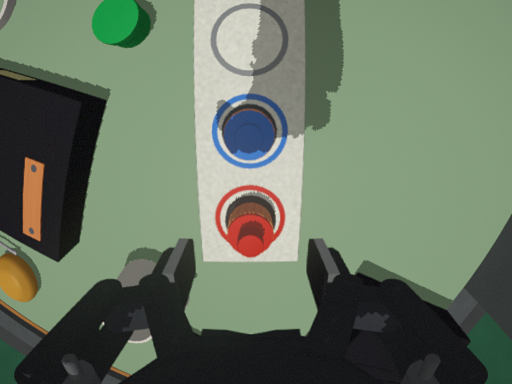

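Both coils stand on their own rings: blue at (249,131), red base at (250,205) seen obliquely. Now the strap.

step_arm --moves '[[[4,-275,10],[0,0,0.35],85],[[4,-275,10],[0,0,0.35],85],[[4,-275,10],[0,0,0.35],85],[[4,-275,10],[0,0,0.35],85],[[4,-275,10],[0,0,0.35],85],[[4,-275,10],[0,0,0.35],85],[[4,-275,10],[0,0,0.35],85],[[4,-275,10],[0,0,0.35],85]]'

```text
clock: 16.82
tcp_pos: [0.6021, 0.094, 0.1984]
orientation: [-0.0, -0.06, 0.998, -0.001]
wrist_force: [1.3, -0.0, 0.1]
finger_gap: 0.0851
grip_force: 0.0
```

```bash
cat > strap.py <<'E'
from h import *
def look(fn):
    im,p=shot('wrist',fn); h=hsv(im)
    m=cv2.inRange(h,np.array([6,110,60]),np.array([18,255,255])); m=cv2.morphologyEx(m,3,np.ones((7,7)))
    for c in cv2.findContours(m,0,1)[0]:
        if cv2.contourArea(c)>300:
            q=np.float32([onz(p,*k.astype(float),.0675,True)[:2]*1000 for k in c[:,0]]); b=cv2.minAreaRect(q); bb=cv2.boxPoints(b)
            print('orange px',cv2.boundingRect(c),'centre',np.round(b[0],1),'size',np.round(b[1],1),'corners',bb.round(0).tolist())
            e=max([bb[1]-bb[0],bb[2]-bb[1]],key=np.linalg.norm); print('  yaw',np.arctan(e[1]/e[0]))
    return im,p
E
python3 - <<'E'
from strap import *
im,p=look('w12.png')
g=im.max(2); 
# amp front edge: dark->lid transitions along columns
plan(.65,.109,.1,np.pi+.13)
E
```

```text
orange px (173, 303, 65, 39) centre [782.2  53.3] size [55.7 85. ] corners [[739.0, 80.0], [775.0, 3.0], [825.0, 26.0], [790.0, 104.0]]
  yaw -1.1383144
orange px (74, 274, 45, 21) centre [754.  -82.1] size [28.7 68.9] corners [[738.0, -48.0], [741.0, -117.0], [770.0, -116.0], [767.0, -47.0]]
  yaw -1.5304418
orange px (243, 155, 37, 107) centre [629.3 108.8] size [112.4  34.2] corners [[571.0, 117.0], [576.0, 84.0], [687.0, 100.0], [682.0, 134.0]]
  yaw 0.14796564
orange px (455, 135, 32, 45) centre [537.8 336.8] size [49.7 46.4] corners [[512.0, 359.0], [514.0, 313.0], [564.0, 315.0], [562.0, 361.0]]
  yaw 0.037730608
orange px (437, 50, 29, 44) centre [453.4 287.9] size [47.2 36.5] corners [[425.0, 298.0], [437.0, 263.0], [482.0, 278.0], [470.0, 313.0]]
  yaw 0.33029097
PLAN shift [-50.5, 6.7, 98.5] turn [0.0, -0.001, -0.009] t 16.87 tcp [0.6008 0.0963 0.1985]
```

View pics/w12.png

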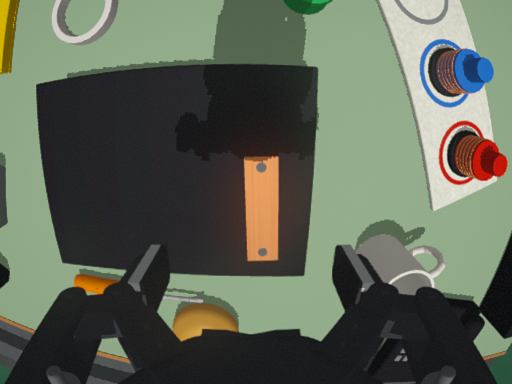

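The strap is at (262,208), square to the lid's front edge, which runs near row 66; coils are on their rings.

```bash
python3 - <<'E'
from h import *
p=imaging.camera_params('wrist')
a=onz(p,315,68,.065,True)[:2];b=onz(p,250,66,.065,True)[:2]; print(a,b,'yaw',np.arctan2(-(a-b)[0],(a-b)[1]))
n=np.array([np.cos(.12),np.sin(.12)]); c=np.array([.6293,.1088]); print('centre to edge',(c-a)@n,(c-b)@n)
plan(.650,.112,.080,np.pi+.148)
E
```

```text
[0.48389267 0.14236183] [0.49107465 0.08300788] yaw 0.12041712156569616
centre to edge 0.1403438899348568 0.14031895153463075
PLAN shift [-50.9, 9.7, 118.5] turn [0.0, -0.001, -0.027] t 16.87 tcp [0.6008 0.0963 0.1985]
```

step_arm --moves '[[[-51,10,50],[0,0,-0.027],0],[[-51,10,70],[0,0,-0.027],0],[[-51,10,90],[0,0,-0.027],0],[[-51,10,110],[0,0,-0.027],0],[[-51,10,118],[0,0,-0.027],0],[[-51,10,118],[0,0,-0.027],0],[[-51,10,118],[0,0,-0.027],0],[[-51,10,118],[0,0,-0.027],0]]'

```text
clock: 17.53
tcp_pos: [0.6495, 0.116, 0.0841]
orientation: [0.001, -0.077, 0.997, 0.0]
wrist_force: [-0.8, -0.1, 0.2]
finger_gap: -0.0002
grip_force: 0.0
```

step_arm --moves '[[[0,0,3],[0,0,0],0],[[0,0,6],[0,0,0],0],[[0,0,9],[0,0,0],0],[[0,0,9],[0,0,0],0],[[0,0,9],[0,0,0],0]]'

```text
clock: 17.95
tcp_pos: [0.6484, 0.1154, 0.0733]
orientation: [-0.0, -0.076, 0.997, 0.0]
wrist_force: [-0.3, -0.8, 0.2]
finger_gap: 0.0
grip_force: 0.0
```

step_arm --moves '[[[0,-3.5,2],[0,0,0],0],[[0,-3.5,4],[0,0,0],0],[[0,-3.5,6],[0,0,0],0],[[0,-3.5,6],[0,0,0],0],[[0,-3.5,6],[0,0,0],0]]'

```text
clock: 18.37
tcp_pos: [0.6492, 0.1118, 0.0676]
orientation: [0.0, -0.076, 0.997, -0.0]
wrist_force: [-0.3, -0.8, 2.6]
finger_gap: 0.0
grip_force: 1.5
```

step_arm --moves '[[[0,0,1.5],[0,0,0],0],[[0,0,1.5],[0,0,0],0],[[0,0,1.5],[0,0,0],0]]'

```text
clock: 18.62
tcp_pos: [0.6493, 0.1118, 0.0676]
orientation: [0.001, -0.076, 0.997, -0.0]
wrist_force: [-3.5, 0.2, 11.6]
finger_gap: 0.0003
grip_force: 5.4
```

step_arm --moves '[[[4,0,0],[0,0,0],0],[[12,0,0],[0,0,0],0],[[20,0,0],[0,0,0],0],[[30,0,0],[0,0,0],0],[[40,0,0],[0,0,0],0],[[50,0,0],[0,0,0],0],[[58,0,0],[0,0,0],0],[[60,0,0],[0,0,0],0]]'

```text
clock: 19.28
tcp_pos: [0.5914, 0.103, 0.0676]
orientation: [0.003, -0.077, 0.997, 0.0]
wrist_force: [2.8, 0.4, 4.8]
finger_gap: -0.0003
grip_force: 2.6
```

```bash
python3 - <<'E'
from strap import *
im,p=look('w13.png')
s=telemetry.get_state(); print(s['tcp_pos'],s['wrist_force'])
E
```

```text
orange px (18, 333, 41, 24) centre [729.2 -68.7] size [16.7 46.3] corners [[719.0, -46.0], [723.0, -92.0], [739.0, -91.0], [736.0, -45.0]]
  yaw -1.4896897
orange px (216, 106, 69, 157) centre [558.4  98.2] size [83.5 32.8] corners [[515.0, 109.0], [519.0, 76.0], [602.0, 88.0], [597.0, 120.0]]
  yaw 0.14225447
[0.59121814 0.10299269 0.06756195] [-0.34390065  0.57060301  6.67256771]
```

step_arm --moves '[[[0,0,0.8],[0,0,0],0],[[8,0,0.8],[0,0,0],0],[[18,0,0.8],[0,0,0],0],[[28,0,0.8],[0,0,0],0],[[38,0,0.8],[0,0,0],0],[[48,0,0.8],[0,0,0],0],[[58,0,0.8],[0,0,0],0],[[65,0,0.8],[0,0,0],0]]'

```text
clock: 20.0
tcp_pos: [0.5292, 0.0931, 0.0675]
orientation: [0.004, -0.077, 0.997, 0.0]
wrist_force: [4.8, 0.3, 8.5]
finger_gap: 0.0003
grip_force: 4.3
```

```bash
python3 - <<'E'
from strap import *
im,p=look('w14.png')
s=telemetry.get_state(); print(s['tcp_pos'],s['wrist_force'])
E
```

```text
orange px (217, 109, 67, 154) centre [496.8  88.4] size [82.1 32.5] corners [[454.0, 98.0], [459.0, 66.0], [540.0, 78.0], [535.0, 111.0]]
  yaw 0.14870536
[0.52798374 0.0930452  0.06751991] [1.51071793 0.74662077 7.91041925]
```

step_arm --moves '[[[3,0,0],[0,0,0],0],[[6,0,0],[0,0,0],0],[[6,0,0],[0,0,0],0],[[6,0,-10],[0,0,0],0],[[6,0,-40],[0,0,0],0],[[6,0,-70],[0,0,0],60],[[6,0,-90],[0,0,0],60],[[6,0,-90],[0,0,0],60]]'

```text
clock: 20.72
tcp_pos: [0.5218, 0.0922, 0.1596]
orientation: [0.003, -0.077, 0.997, -0.0]
wrist_force: [1.4, -0.1, 0.4]
finger_gap: 0.0359
grip_force: 0.0
```

```bash
python3 - <<'E'
from strap import *
im,p=look('w15.png')
plan(.4705,.0845,.13,np.pi+.148)
print(onz(p,250,66,.065,True))
im,p=shot('scene','sc15.png');h=hsv(im)
for nm,m in (('red',redm(h)),('blue',bluem(h))):
    n,l,st,c=cv2.connectedComponentsWithStats(m)
    for j in range(1,n):
        if st[j,4]>40: print('scene',nm,st[j],c[j].round(1))
E
```

```text
orange px (454, 209, 40, 48) centre [524.6 333.7] size [52.7 48.5] corners [[494.0, 316.0], [540.0, 301.0], [555.0, 352.0], [509.0, 366.0]]
  yaw 1.2754061
orange px (447, 122, 33, 50) centre [441.4 283.6] size [46.7 37.7] corners [[417.0, 301.0], [419.0, 264.0], [466.0, 266.0], [464.0, 304.0]]
  yaw 0.052873004
orange px (230, 107, 41, 131) centre [504.9  90. ] size [111.   33.5] corners [[448.0, 99.0], [452.0, 66.0], [562.0, 81.0], [558.0, 114.0]]
  yaw 0.13586465
PLAN shift [51.1, 0.2, 27.2] turn [-0.0, 0.004, 0.005] t 20.77 tcp [0.5209 0.0921 0.1574]
[0.4180953  0.07632797 0.065     ]
scene red [140 145  10  10  62] [144.8 149.3]
scene red [361 221  31  30 328] [380.5 230.2]
scene blue [361 184  21  30 250] [371.3 193.3]
scene blue [  0 232  37  13 214] [ 17.6 237.8]
```

View pics/w15.png

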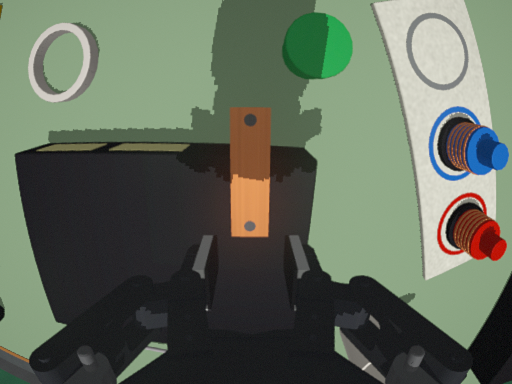

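The strap overhangs the front edge by about 41 mm (image 231–270 × 107–236), straight, with its centre 14 mm on the lid. I go to grip its overhanging end. My picture views are now used up, so from here I rely on numbers.

step_arm --moves '[[[30,0,0],[0,0,0],60],[[51,0.5,15],[0,0,0],60],[[51,0.5,40],[0,0,0],60],[[51,0.5,70],[0,0,0],60],[[51,0.5,95],[0,0,0],60],[[51,0.5,104],[0,0,0],60],[[51,0.5,104],[0,0,0],60],[[51,0.5,104],[0,0,0],60]]'

```text
clock: 21.48
tcp_pos: [0.4683, 0.0848, 0.0505]
orientation: [-0.001, -0.077, 0.997, 0.0]
wrist_force: [1.2, 0.1, 0.5]
finger_gap: 0.06
grip_force: 0.0
```

step_arm --moves '[[[0,0,0],[0,0,0],15],[[0,0,0],[0,0,0],15],[[0,0,0],[0,0,0],15],[[0,0,0],[0,0,0],15],[[0,0,0],[0,0,0],15],[[0,0,0],[0,0,0],15]]' --grip_force 80

```text
clock: 21.98
tcp_pos: [0.4705, 0.0847, 0.0523]
orientation: [0.002, -0.077, 0.997, -0.0]
wrist_force: [-0.1, 0.6, 6.5]
finger_gap: 0.0288
grip_force: 78.4
```

step_arm --moves '[[[0,0,-5],[0,0,0],15],[[0,0,-15],[0,0,0],15],[[0,0,-30],[0,0,0],15],[[0,0,-50],[0,0,0],15],[[0,0,-75],[0,0,0],15],[[0,0,-100],[0,0,0],15],[[0,0,-120],[0,0,0],15],[[0,0,-120],[0,0,0],15]]'

```text
clock: 22.65
tcp_pos: [0.4716, 0.0848, 0.1759]
orientation: [0.004, -0.077, 0.997, -0.0]
wrist_force: [1.4, 0.5, 0.0]
finger_gap: 0.0287
grip_force: 78.8
```

```bash
python3 - <<'E'
from strap import *
s=telemetry.get_state(); print(s['finger_gap'],s['grip_force'],s['wrist_force'],s['ft_torque'])
im,p=shot('wrist','w16.png'); h=hsv(im)
m=cv2.inRange(h,np.array([6,110,60]),np.array([18,255,255])); m=cv2.morphologyEx(m,3,np.ones((7,7)))
for c in cv2.findContours(m,0,1)[0]:
    if cv2.contourArea(c)>300: print(cv2.boundingRect(c),cv2.minAreaRect(c))
t=s['tcp_pos']
for d in (-.02,.0,.03,.06,.09): print(d,np.round(proj(p,t+[d*.99,d*.14,.0135],True),0))
# tray from scene + side: corners of yellow at z=.022
for n in ('scene','side'):
    im,p=shot(n,'t_'+n+'.png'); h=hsv(im); m=cv2.inRange(h,np.array([20,150,60]),np.array([32,255,255]))
    cs=[c for c in cv2.findContours(m,0,1)[0] if cv2.contourArea(c)>800]
    for c in cs:
        a=cv2.approxPolyDP(c,5,True)[:,0]; q=np.array([onz(p,*k.astype(float),.022)[:2] for k in a]); print(n,a.tolist(),q.round(3).tolist(),q.mean(0))
plan(.4,-.337,.17,np.pi)
E
```

```text
0.028708509794185832 78.84208559989929 [1.36874035e+00 4.82105546e-01 8.66202969e-04] [-0.01502533  0.00410534  0.0020651 ]
(437, 240, 39, 47) ((455.0180358886719, 262.2983703613281), (34.184120178222656, 46.15142822265625), 13.240520477294922)
(217, 223, 69, 112) ((249.88307189941406, 278.64508056640625), (68.09605407714844, 110.81230163574219), 1.3019527196884155)
(433, 162, 37, 49) ((447.76727294921875, 183.7083740234375), (27.96009635925293, 45.33094787597656), 22.520565032958984)
-0.02 [249. 226.]
0.0 [249. 262.]
0.03 [248. 308.]
0.06 [248. 344.]
0.09 [247. 373.]
scene [[163, 103], [140, 136], [178, 150], [199, 113]] [[0.348, -0.407], [0.502, -0.399], [0.503, -0.259], [0.34, -0.272]] [ 0.4229587  -0.33445791]
side [[299, 261], [249, 288], [285, 329], [337, 297]] [[0.49, -0.269], [0.335, -0.275], [0.328, -0.42], [0.483, -0.415]] [ 0.40899319 -0.3445081 ]
PLAN shift [132.4, -406.3, 0.9] turn [0.0, -0.0, 0.153] t 22.8 tcp [0.4688 0.0847 0.1709]
```

```bash
python3 - <<'E'
from h import *
t=telemetry.get_state()['tcp_pos']
for n in ('scene','side'):
    im=cv2.imread(f'pics/t_{n}.png')[:,:,::-1].copy(); p=imaging.camera_params(n); h=hsv(im)
    m=cv2.inRange(h,np.array([5,100,50]),np.array([18,255,255]))
    for c in cv2.findContours(m,0,1)[0]:
        if cv2.contourArea(c)>40:
            x,y,w,hh=cv2.boundingRect(c)
            u,v=proj(p,t+[.03,.004,.0135])
            if abs(x+w/2-u)<60 and abs(y+hh/2-v)<60: print(n,(x,y,w,hh),cv2.boxPoints(cv2.minAreaRect(c)).round(0).tolist())
    for d in (-.02,.09): print(d,np.round(proj(p,t+[d*.99,d*.14,.0135]),0))
E
```

```text
scene (274, 137, 21, 37) [[273.0, 170.0], [283.0, 135.0], [296.0, 139.0], [286.0, 174.0]]
-0.02 [291. 138.]
0.09 [281. 172.]
side (183, 145, 17, 12) [[182.0, 146.0], [198.0, 145.0], [199.0, 156.0], [183.0, 157.0]]
side (223, 138, 20, 12) [[221.0, 144.0], [239.0, 135.0], [242.0, 141.0], [224.0, 150.0]]
-0.02 [209. 153.]
0.09 [239. 140.]
```

step_arm --moves '[[[10,-25,0],[0,0,0],15],[[25,-60,0],[0,0,0],15],[[37,-100,0],[0,0,0],15],[[50,-135,0],[0,0,0],15],[[63,-170,0],[0,0,0],15],[[73,-200,0],[0,0,0],15],[[75,-205,0],[0,0,0],15],[[75,-205,0],[0,0,0],15]]'

```text
clock: 23.47
tcp_pos: [0.4251, -0.1307, 0.1697]
orientation: [-0.001, -0.074, 0.997, 0.001]
wrist_force: [0.7, 0.1, -0.2]
finger_gap: 0.029
grip_force: 79.0
```

step_arm --moves '[[[10,-25,0],[0,0,0.02],15],[[25,-60,0],[0,0,0.05],15],[[37,-100,0],[0,0,0.08],15],[[50,-135,0],[0,0,0.11],15],[[63,-170,0],[0,0,0.11],15],[[73,-200,0],[0,0,0.11],15],[[75,-203,0],[0,0,0.11],15],[[75,-203,0],[0,0,0.11],15]]'

```text
clock: 24.13
tcp_pos: [0.383, -0.3414, 0.1697]
orientation: [-0.001, -0.021, 1.0, 0.001]
wrist_force: [0.8, 0.3, -1.3]
finger_gap: 0.0282
grip_force: 79.1
```

```bash
python3 - <<'E'
from h import *
plan(.383,-.3396,.06,np.pi+.045)
s=telemetry.get_state();print(s['finger_gap'],s['grip_force'],s['wrist_force'])
im,p=shot('wrist','w17.png'); h=hsv(im)
m=cv2.inRange(h,np.array([5,100,50]),np.array([17,255,255]))
for c in cv2.findContours(m,0,1)[0]:
    if cv2.contourArea(c)>300: print('strap',cv2.boundingRect(c))
m=cv2.inRange(h,np.array([20,150,40]),np.array([32,255,255]))
for c in cv2.findContours(m,0,1)[0]:
    if cv2.contourArea(c)>300:
        a=cv2.approxPolyDP(cv2.convexHull(c),6,True)[:,0]; print('yellow',a.tolist(),[onz(p,*k.astype(float),.022,True)[:2].round(3).tolist() for k in a])
t=s['tcp_pos']
for n in ('scene','side'):
    im,p=shot(n,f'u_{n}.png'); h=hsv(im)
    m=cv2.inRange(h,np.array([5,100,50]),np.array([18,255,255]))
    for c in cv2.findContours(m,0,1)[0]:
        if cv2.contourArea(c)>30:
            x,y,w,hh=cv2.boundingRect(c); u,v=proj(p,t+[.03,.004,.0135])
            if abs(x+w/2-u)<60 and abs(y+hh/2-v)<60: print(n,(x,y,w,hh),cv2.boxPoints(cv2.minAreaRect(c)).round(0).tolist())
    for d in (-.02,.09): print(d,np.round(proj(p,t+[d,d*.045,.0135]),0))
E
```

```text
PLAN shift [-0.2, 1.6, 109.7] turn [0.002, -0.001, -0.003] t 24.13 tcp [ 0.383  -0.3414  0.1697]
0.028237098740768678 79.119633436203 [ 0.81643038  0.31437045 -1.32623927]
strap (0, 350, 36, 34)
strap (217, 224, 69, 111)
yellow [[188, 131], [324, 136], [312, 264], [191, 258]] [[0.336, -0.404], [0.335, -0.269], [0.48, -0.266], [0.478, -0.404]]
scene (143, 73, 23, 28) [[142.0, 97.0], [161.0, 72.0], [169.0, 78.0], [150.0, 103.0]]
-0.02 [167.  73.]
0.09 [148.  98.]
side (273, 233, 14, 15) [[273.0, 239.0], [285.0, 232.0], [291.0, 242.0], [278.0, 249.0]]
side (296, 223, 24, 18) [[293.0, 232.0], [316.0, 221.0], [320.0, 229.0], [297.0, 240.0]]
side (329, 183, 29, 21) [[328.0, 189.0], [332.0, 182.0], [358.0, 198.0], [354.0, 205.0]]
-0.02 [277. 245.]
0.09 [316. 225.]
```

The strap is level and held as predicted in both views; the tray spans x 0.336–0.48+, y −0.404…−0.267. Lowering and releasing.

step_arm --moves '[[[0,2,35],[0,0,0],15],[[0,2,70],[0,0,0],15],[[0,2,105],[0,0,0],15],[[0,2,135],[0,0,0],15],[[0,2,152],[0,0,0],15],[[0,2,159],[0,0,0],15],[[0,2,160],[0,0,0],15],[[0,2,160],[0,0,0],15]]'

```text
clock: 24.95
tcp_pos: [0.3837, -0.3386, 0.0115]
orientation: [0.0, -0.022, 1.0, 0.0]
wrist_force: [0.8, -0.4, -1.0]
finger_gap: 0.0283
grip_force: 79.1
```

step_arm --moves '[[[0,0,0],[0,0,0],50],[[0,0,0],[0,0,0],50],[[0,0,0],[0,0,0],50],[[0,0,0],[0,0,0],50],[[0,0,-40],[0,0,0],50],[[0,0,-80],[0,0,0],50],[[0,0,-120],[0,0,0],50],[[0,0,-150],[0,0,0],50]]'

```text
clock: 25.62
tcp_pos: [0.3836, -0.3401, 0.1647]
orientation: [0.001, -0.021, 1.0, -0.001]
wrist_force: [0.9, -0.6, 0.4]
finger_gap: 0.0499
grip_force: 0.0
```

```bash
python3 - <<'E'
from h import *
s=telemetry.get_state();print(s['tcp_pos'],s['finger_gap'])
im,p=shot('wrist','w18.png'); h=hsv(im)
m=cv2.inRange(h,np.array([5,100,40]),np.array([17,255,255]));m=cv2.morphologyEx(m,3,np.ones((7,7)))
for c in cv2.findContours(m,0,1)[0]:
    if cv2.contourArea(c)>300:
        q=np.float32([onz(p,*k.astype(float),.0075,True)[:2]*1000 for k in c[:,0]]); b=cv2.minAreaRect(q); print('strap',cv2.boundingRect(c),np.round(b[0],1),np.round(b[1],1),b[2])
for n in ('scene','side'):
    im,p=shot(n,f'v_{n}.png'); h=hsv(im)
    m=cv2.inRange(h,np.array([5,100,50]),np.array([18,255,255]))
    for c in cv2.findContours(m,0,1)[0]:
        if cv2.contourArea(c)>60:
            x,y,w,hh=cv2.boundingRect(c); q=np.float32([onz(p,*k.astype(float),.0075)[:2]*1000 for k in c[:,0]]); b=cv2.minAreaRect(q); print(n,(x,y,w,hh),np.round(b[0]),np.round(b[1]))
    for nm,m in (('red',redm(h)),('blue',bluem(h))):
        k,l,st,c=cv2.connectedComponentsWithStats(m)
        for j in range(1,k):
            if st[j,4]>40: print(n,nm,st[j],c[j].round(1))
E
```

```text
[ 0.3835552  -0.34010285  0.16470923] 0.04989767136873389
strap (0, 353, 27, 31) [ 912.4 -908.9] [ 80.8 198.9] 57.32676696777344
strap (236, 158, 31, 95) [ 418.3 -338.5] [109.1  31.3] 1.53453528881073
scene (199, 273, 39, 40) [844.  51.] [97. 95.]
scene (0, 251, 270, 133) [1026. -146.] [ 96. 782.]
scene (156, 243, 37, 21) [ 798. -105.] [ 26. 106.]
scene (367, 227, 21, 18) [541. 375.] [55. 37.]
scene (158, 115, 24, 26) [ 422. -340.] [110.  34.]
scene red [140 145  10  10  62] [144.7 149.4]
scene red [361 221  31  30 338] [380.4 230.5]
scene blue [361 184  21  30 251] [371.3 193.4]
scene blue [  0 232  37  13 215] [ 17.6 237.8]
side (272, 281, 44, 28) [ 419. -339.] [112.  34.]
side (428, 203, 84, 50) [ 974. -411.] [ 13. 269.]
side (329, 183, 29, 21) [807. -91.] [ 39. 121.]
side (307, 155, 29, 21) [866.  76.] [135.  92.]
side (183, 145, 17, 12) [559. 416.] [78. 56.]
side (313, 137, 105, 60) [974.   6.] [ 12. 480.]
side red [183 135  16  22 257] [190.2 146.6]
side red [332 245  13  12 114] [338.2 250.2]
side blue [163 149  16  13 136] [170.6 156.1]
side blue [473 242  39  20 158] [492.8 251.2]
```

```bash
python3 - <<'E'
from h import *
for n in ('scene','side'):
    im=cv2.imread(f'pics/v_{n}.png')[:,:,::-1].copy(); p=imaging.camera_params(n); h=hsv(im)
    for nm,s,m in (('red',[.5382,.377],redm(h,150,50)),('blue',[.4409,.3261],bluem(h,130,50))):
        pr=[np.round(proj(p,[*s,z]),1).tolist() for z in (.06,.073,.086)]
        # silhouette (grip+body, any bright colour) : predicted extents from cylinder outlines
        th=np.linspace(0,6.28,60); g=np.array([proj(p,[s[0]+r*np.cos(a),s[1]+r*np.sin(a),z]) for r,z in((.014,.06),(.014,.086)) for a in th])
        u0,v0=g.min(0);u1,v1=g.max(0)
        x0,y0=int(u0)-12,int(v0)-12; sub=m[y0:int(v1)+1,x0:int(u1)+13]; sub=sub[:int(pr[0][1])-y0+1]
        ys,xs=np.nonzero(sub); print(n,nm,'pred grip top row %.1f cols %.1f..%.1f'%(v0,u0,u1),'| seen top row',ys.min()+y0,'cols in top 8 rows',xs[ys<ys.min()+8].min()+x0,xs[ys<ys.min()+8].max()+x0)
im,p=shot('wrist'); 
plan(.50,-.322,.17,np.pi-.145)
E
```

```text
scene red pred grip top row 218.9 cols 376.5..390.7 | seen top row 221 cols in top 8 rows 364 389
scene blue pred grip top row 182.5 cols 366.7..379.8 | seen top row 184 cols in top 8 rows 356 378
side red pred grip top row 134.5 cols 185.1..194.1 | seen top row 135 cols in top 8 rows 184 197
side blue pred grip top row 148.3 cols 165.7..175.3 | seen top row 149 cols in top 8 rows 165 177
PLAN shift [-117.1, 13.1, -7.5] turn [-0.002, 0.002, 0.188] t 25.82 tcp [ 0.3836 -0.3401  0.1623]
```

Strap lies flat at (0.418, −0.339) in the tray; both coils match predictions on their rings to within 2 px; knob still out. Now the push, with shut fingers in front of the knob.

step_arm --moves '[[[-40,4,-8],[0,0,0.1],0],[[-80,8,-8],[0,0,0.188],0],[[-120,13,-8],[0,0,0.188],0],[[-132,13,-8],[0,0,0.188],0],[[-132,13,-8],[0,0,0.188],0],[[-132,13,-8],[0,0,0.188],0],[[-132,13,-8],[0,0,0.188],0],[[-132,13,-8],[0,0,0.188],0]]'

```text
clock: 26.48
tcp_pos: [0.5128, -0.3206, 0.1682]
orientation: [-0.001, 0.073, 0.997, 0.001]
wrist_force: [0.2, 0.5, 0.6]
finger_gap: 0.0
grip_force: 0.0
```

```bash
python3 - <<'E'
from h import *
plan(.517,-.322,.045,np.pi-.145)
E
```

```text
PLAN shift [-4.5, -0.9, 123.2] turn [0.001, -0.002, -0.001] t 26.48 tcp [ 0.5128 -0.3206  0.1682]
```

step_arm --moves '[[[-2,-1,40],[0,0,0],0],[[-2,-1,80],[0,0,0],0],[[-2,-1,115],[0,0,0],0],[[-2,-1,123],[0,0,0],0],[[-2,-1,123],[0,0,0],0],[[-12,-1,123],[0,0,0],0],[[-20,-1,123],[0,0,0],0],[[-24,-1,123],[0,0,0],0]]'

```text
clock: 27.15
tcp_pos: [0.54, -0.3268, 0.0489]
orientation: [0.002, 0.072, 0.997, -0.001]
wrist_force: [-5.0, -1.9, 3.5]
finger_gap: 0.0001
grip_force: 3.0
```

step_arm --moves '[[[-6,0,0],[0,0,0],0],[[-12,0,0],[0,0,0],0],[[-18,0,0],[0,0,0],0],[[-24,0,0],[0,0,0],0],[[-30,0,0],[0,0,0],0],[[-36,0,0],[0,0,0],0],[[-39,0,0],[0,0,0],0],[[-39,0,0],[0,0,0],0]]'

```text
clock: 27.82
tcp_pos: [0.5735, -0.3302, 0.0459]
orientation: [-0.004, 0.073, 0.997, 0.0]
wrist_force: [-12.4, 0.9, 8.1]
finger_gap: 0.0001
grip_force: 6.0
```

```bash
python3 - <<'E'
from h import *
s=telemetry.get_state();print(s['tcp_pos'],s['wrist_force'])
im,p=shot('side','x1.png'); h=hsv(im)
n,l,st,c=cv2.connectedComponentsWithStats(redm(h))
for j in range(1,n):
    if st[j,4]>10: print(st[j],c[j].round(1))
E
```

```text
[ 0.57351352 -0.33019716  0.0458982 ] [-12.42973844   0.86927603   8.06168344]
[183 135  16  23 257] [190.1 146.7]
[348 244   9   9  50] [352.  248.3]
```

step_arm --moves '[[[-1.5,0,0],[0,0,0],0],[[-1.5,0,0],[0,0,0],0],[[20,0,0],[0,0,0],0],[[50,0,-10],[0,0,0],0],[[60,0,-50],[0,0,0],0],[[60,0,-90],[0,0,0],0],[[60,0,-130],[0,0,0],0],[[60,0,-150],[0,0,0],0]]'

```text
clock: 28.53
tcp_pos: [0.5189, -0.3231, 0.2017]
orientation: [0.003, 0.072, 0.997, -0.002]
wrist_force: [0.9, -0.7, 0.8]
finger_gap: 0.0001
grip_force: 0.0
```

```bash
python3 - <<'E'
from h import *
print(telemetry.get_state()['tcp_pos'])
for n in ('side','scene'):
    im,p=shot(n,f'y_{n}.png'); h=hsv(im)
    for nm,m in (('red',redm(h)),('blue',bluem(h)),('or',cv2.inRange(h,np.array([5,100,50]),np.array([18,255,255])))):
        k,l,st,c=cv2.connectedComponentsWithStats(m)
        for j in range(1,k):
            if st[j,4]>30:
                x,y,w,hh,_=st[j]; print(n,nm,st[j],c[j].round(1),onz(p,x+w/2,y+hh/2,.06).round(4) if nm=='red' else '')
    a=cv2.imread(f'pics/{n}0.png').astype(int);b=im[:,:,::-1].astype(int); d=(abs(a-b).max(2)>40).astype(np.uint8); d=cv2.morphologyEx(d,2,np.ones((3,3)))
    k,l,st,c=cv2.connectedComponentsWithStats(d); print(n,'diff',[st[j].tolist() for j in range(1,k) if st[j,4]>15])
E
```

```text
[ 0.51892686 -0.32313888  0.2016611 ]
side red [183 135  15  23 257] [190.1 146.7] [0.5285 0.3553 0.06  ]
side red [344 240  13  13 126] [349.8 246.1] [ 0.5985 -0.3331  0.06  ]
side blue [163 149  16  13 135] [170.6 156. ] 
side blue [473 242  39  20 160] [492.7 251.1] 
side or [233  92  23  13  45] [244.2  97.9] 
side or [290 124  26  16  57] [302.8 131.4] 
side or [183 145  17  12 109] [190.4 151.2] 
side or [306 157  10  16  86] [310.3 164.2] 
side or [350 158  68  39 179] [383.7 177.8] 
side or [341 191  17  13 127] [349.6 197.3] 
side or [428 203  84  50 266] [471.  227.7] 
side or [272 280  44  29 518] [293.7 294.1] 
side diff [[49, 0, 220, 320, 15396], [100, 0, 25, 61, 902], [146, 0, 6, 3, 18], [182, 0, 193, 102, 5405], [215, 0, 18, 5, 60], [48, 4, 4, 5, 19], [344, 9, 5, 5, 25], [67, 27, 4, 4, 16], [64, 37, 8, 9, 55], [316, 102, 38, 29, 591], [324, 105, 13, 6, 58], [183, 134, 17, 24, 273], [311, 138, 41, 59, 1617], [160, 148, 23, 28, 375], [241, 158, 33, 17, 256], [61, 186, 15, 22, 162], [323, 195, 6, 16, 76], [19, 199, 39, 16, 300], [13, 202, 5, 4, 16], [0, 207, 5, 11, 43], [
[... 481 characters left out ...]
9 188.2] 
scene or [112 196   7   8  37] [114.6 199.4] 
scene or [367 225  21  20 162] [375.1 237.6] 
scene or [156 243  37  21 358] [173.5 252.8] 
scene or [   0  251  270  133 2353] [105.1 309. ] 
scene or [ 199  273   39   40 1196] [218.3 292.5] 
scene diff [[74, 0, 37, 34, 719], [117, 0, 7, 4, 26], [291, 0, 7, 4, 27], [342, 0, 15, 14, 150], [316, 4, 16, 6, 55], [281, 13, 16, 33, 322], [297, 14, 5, 7, 25], [114, 27, 22, 28, 260], [336, 35, 5, 5, 21], [108, 40, 14, 6, 64], [372, 44, 7, 3, 21], [365, 47, 107, 123, 3752], [106, 60, 20, 16, 167], [472, 65, 40, 42, 889], [153, 66, 211, 80, 5481], [130, 83, 22, 25, 314], [361, 182, 21, 21, 325], [260, 200, 23, 41, 556], [361, 219, 31, 26, 464]]
```

Knob image is back exactly at its starting box in both views, coils and strap unchanged, and the mug, jar and screwdriver show no difference.

```bash
python3 -c "
from h import *
print(env.hand_in())"
```

```text
the job is handed in; nothing more can be done
None
```

I pulled the isolator knob out, exchanged the coils onto their own rings, laid the one strap present flat in the yellow tray, pushed the knob home again and handed the job in at about 29 s. The final camera images show each step done; the tape roll was behind the arm in them, but I never worked low near it.

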